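Sort the dye-studio hand clamps by their ratchets

TASK

Clear the three hand clamps off the dye table: each clamp that is ratcheted shut still has dye trapped between its pads and goes in the white rinse tray, each that stands open is clean and goes in the plywood clamp crate. Do not work any ratchet on the way: open clamps must stay open and shut ones shut (the housing at the pivot is the safe place to hold them); lay each flat on the tray or crate floor, not on top of another. Leave the dye tubs and the resist boards where they are.

Things in the scene. Friction and masses are not known exactly. Their poses are not given: they have to be found in the camera images.
- clamp_a: One of three identical black hand clamps with orange pads and grips, 173 mm long, about 180 g, lying flat. Two levers cross at a pivot like pliers, joined by a ratchet. Origin: on its underside, straight below the pivot; x along the clamp, jaw tips at +80 mm, handle ends at -96 mm; z up. Levers 24 mm thick, resting on the table; the first one (handle at y = +12 mm) is part of this body.
- clamp_b: Another of the three identical hand clamps, described as clamp_a: same size, origin and axes.
- clamp_c: Another of the three identical hand clamps, described as clamp_a: same size, origin and axes.
- clamp_a_pivot (a point): Pivot of clamp_a, 15 mm above its underside, in the middle of the square housing to hold it by: 34 mm along the clamp (x), 32 mm across (y) with flat upright sides, 30 mm high, part of the first lever. Open or shut, nothing stands out beyond its sides along its middle 20 mm. The weight lies about 12 mm from here towards the handles.
- clamp_b_pivot (a point): Pivot of clamp_b, 15 mm above its underside, in the middle of the square housing to hold it by: 34 mm along the clamp (x), 32 mm across (y) with flat upright sides, 30 mm high, part of the first lever. Open or shut, nothing stands out beyond its sides along its middle 20 mm. The weight lies about 12 mm from here towards the handles.
- clamp_c_pivot (a point): Pivot of clamp_c, 15 mm above its underside, in the middle of the square housing to hold it by: 34 mm along the clamp (x), 32 mm across (y) with flat upright sides, 30 mm high, part of the first lever. Open or shut, nothing stands out beyond its sides along its middle 20 mm. The weight lies about 12 mm from here towards the handles.
- clamp_a_lever (a joint): Angle of the second lever about the pivot, rad. 0 to 0.03: ratcheted shut, pads together, handles side by side (40 mm over both). 0.4 to 0.5 (its stop): open, pads about 30 mm apart, its handle swung out to -y (80 mm over both), its jaw to +y. Stays where put; about 10 N on a handle or jaw works an open one shut, a shut one resists about 20 N.
- clamp_b_lever (a joint): Lever angle of clamp_b: 0 shut, 0.4 to 0.5 open, as clamp_a_lever.
- clamp_c_lever (a joint): Lever angle of clamp_c: 0 shut, 0.4 to 0.5 open, as clamp_a_lever.
- rinse_tray: White plastic rinse tray: open tray, 292 x 232 mm outside (long side along its x), walls 6 mm thick and 50 mm high above the table, fixed to the table. Origin: centre of its underside, z up.
- rinse_tray_in (a point): Centre of the rinse tray's inner floor, 6 mm above the table; the floor is 280 mm (x) by 220 mm (y).
- clamp_crate: Plywood clamp crate: open tray, 292 x 232 mm outside (long side along its x), walls 6 mm thick and 50 mm high above the table, fixed to the table. Origin: centre of its underside, z up.
- clamp_crate_in (a point): Centre of the clamp crate's inner floor, 6 mm above the table; the floor is 280 mm (x) by 220 mm (y).
- tub_red: Closed red dye tub with white lid, 84 mm across, 72 mm high, standing on the table. Origin: centre of its underside.
- tub_yellow: Closed yellow dye tub, same size. Origin: centre of its underside.
- resist_boards: Pair of square wooden resist boards, one on the other, 115 mm square, 24 mm high. Origin: centre of the underside.

How it is judged:
By the outcome, as a careful person would: the job done as asked, in the order asked, and still so for the second after the job is handed in, with the robot touching nothing.
It also fails if it takes over 67 s, if anything falls off the work surface, if the arm or the gripper's body presses on something with over 40 N, if the wrist force passes 120 N, or if a joint passes its speed limit or range.

ROBOT

A 6-joint arm with a two-finger parallel gripper is mounted at the origin on the work surface. World frame = base frame: x ahead of the robot, y to its left, z up, the work surface at z = 0. Lengths are in m, angles in rad, forces in N, time in s.
With the tool pointing down it reaches from about 0.35 to 0.85 m from the base axis. Payload 8.1 kg.
Tool frame: the origin (TCP) lies on the mounting face of the last link; the fingertips stand 186 mm ahead of it and the grasp point (between the pads) lies 167 mm ahead of it; y points along the fingers, x is the direction in which the jaws open and shut, and the axes are right-handed (so a half turn about y gives the same grasp; the last joint's range is limited). The gripper opens to 93 mm and grips with 3 to 60 N. Pads are 15 mm wide; open, the fingers measure 128 mm over their backs; the gripper's body (75 mm by 188 mm) begins 65 mm behind the grasp point.
Start: joints at [-1.26, 0.13, 1.488, -0, 1.523, -0.085], TCP at [0.231, -0.554, 0.405] pointing down, gripper open.
Joint ranges: [-2.96, 2.96], [-0.89, 2.26], [0.02, 2.5], [-1.34, 4.48], [0, 2.73], [-2.66, 2.66]. Speed limits (rad/s): [2.39, 2.39, 2.79, 3.14, 3.14, 3.14].

INTERFACE

Orientations are given as a rotation vector (axis times angle).
In Python, from plant import robot, imaging gives the robot as it stands.
- The arm moves only by the shell command python3 -m inch 'ROWS' [OPENING] [FORCE]. ROWS is JSON, a list of rows, each an object of numbers: "x", "y", "z": the shift along the tool's x, y, z in mm; "twist": the turn about the tool's y in rad. In form: [{"x": .., "y": .., "z": .., "twist": ..}, ...]. A call has 1 to 12 rows; each row shifts and turns the commanded pose from where the row before left it, along the tool's axes as they then stand; what a row does not reach is not made up. A row lasts 1/10 s, in which the tool goes at most 50 mm and 8.59 degrees, less where a joint would pass 70% of its speed; a pose out of reach is approached as far as the arm can. A call with a gripper value outside its range is refused whole. OPENING is the gripper command: -1 is shut, 1 is fully open, values between are in proportion, set as the call begins (- or left out, the last holds). The fingers move at their own pace and stop on an object; FORCE is the grip in N (left out, the last holds). Time passes only in rows, so rows that do not move let the fingers close. It gives the time, the measured TCP pose, the force and the opening at its end, in the units of the state.
- robot.read_state(): the state, without advancing time (a new reading comes with each control period).
- imaging.read_camera(name): name is "side" or "top" or "wrist"; returns a dict with "color" (400x640x3 uint8, red, green, blue), "depth" (400x640 float32, m along the optical axis (not along the pixel's ray), 0 where there is no reading), "fx", "fy", "cx", "cy" (pixels), "rvec" (rotation vector, rad) and "tvec" (3), from world to camera coordinates, as OpenCV has them; the wrist camera has in their place "tool_from_camera" (4x4, takes a point from camera to tool coordinates, whose origin is the TCP and whose axes are the tool frame's). Camera axes: x right, y down, z forward; pixel columns grow to the right and rows downward; lengths in m; the calibration is good to about 2 mm. A picture is of the moment at which its call begins: read the wrist's pose just before it.
- robot.close_job(): hands the job in, once; it reports no verdict.
The state is a dict: "t": time; "q": joint angles; "dq": joint speeds; "joint_torque": joint torques, N m; "tool_pos": TCP position; "orientation": TCP orientation; "force": force on the tool from outside, world axes, zero at the start; "wrist_torque": the same for the moment, N m; "opening": finger opening in m.
Only numpy, scipy, OpenCV 4.12 (cv2) and the standard library are available. Lean on these libraries where they do the work, as an engineer would, in place of code of your own. Each camera call takes 0.05 s, during which the arm holds its last target.

## Working session

There is one attempt and no reset: what is moved stays moved. The work goes in short steps, Python scripts to look and compute and a shell command to move; the robot and the scene stay as the last step left them, time stands still between calls to the robot, and variables do not carry over. Pictures are saved under pics/ and viewed, and the job is handed in when it is done.

```bash
ls; mkdir -p pics
cat > h.py <<'E'
import numpy as np, cv2
from plant import robot, imaging
from scipy.spatial.transform import Rotation as R
def world(c):
    d=c['depth']; v,u=np.indices(d.shape)
    P=np.stack([(u-c['cx'])/c['fx']*d,(v-c['cy'])/c['fy']*d,d],-1)
    if 'rvec' in c:
        r=R.from_rotvec(np.ravel(c['rvec'])).as_matrix(); t=np.ravel(c['tvec'])
        return (P-t)@r
    return P
def save(n,c): cv2.imwrite('pics/%s.png'%n,c['color'][:,:,::-1])
E
python3 - <<'E'
from h import *
s=robot.read_state();print(s)
for n in('top','side'):
    c=imaging.read_camera(n);save(n+'0',c);np.save(n+'0.npy',c,allow_pickle=True)
    print(n,c['fx'],c['cx'],c['rvec'],c['tvec'])
E
```

```text
pics
{'t': 0.0, 'q': array([-1.26041169e+00,  1.31158356e-01,  1.48926859e+00,  1.79369853e-06,
        1.52300421e+00, -8.54100853e-02]), 'dq': array([-0.00064802, -0.00143187, -0.00018142, -0.00090672,  0.00032735,
       -0.00059991]), 'joint_torque': array([-5.95449146e-04, -5.59851766e+01, -4.91752374e+01,  7.67821306e-02,
        3.58623604e-02, -1.20498098e-04]), 'tool_pos': array([ 0.23127042, -0.55338999,  0.40369469]), 'orientation': array([-1.36966542,  0.91392984, -0.91156415]), 'force': array([ 0.36735313, -0.12167753,  0.374421  ]), 'wrist_torque': array([ 0.01515539, -0.00610836,  0.02099579]), 'opening': 0.09312976057538226}
top 380.42576539435214 317.04284192862593 [ 2.16767204 -2.17975299  0.15067388] [-0.00211161  0.63501268  0.98179811]
side 387.4392590139923 321.28202325346916 [ 2.36640917 -0.14350829  0.04402031] [-0.59881096  0.0746161   1.12831059]
```

View pics/top0.png

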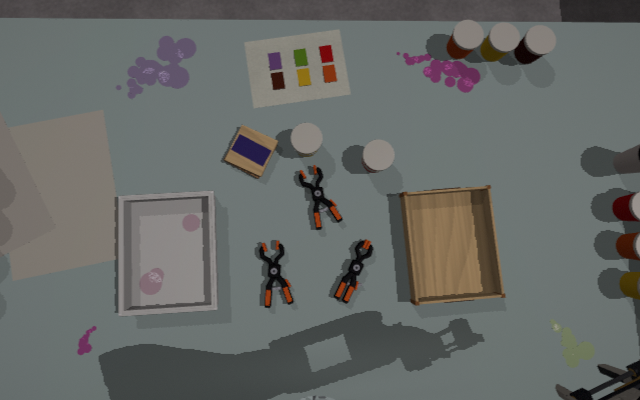

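View pics/side0.png

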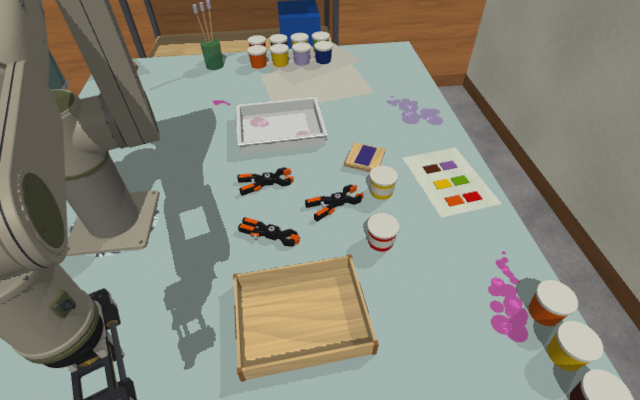

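Run:
```python
from h import *
s=robot.read_state();print(R.from_rotvec(s['orientation']).as_matrix().round(3))
c=np.load('top0.npy',allow_pickle=True).item();P=world(c)
m=(P[...,2]>0.006)&(P[...,2]<0.04)&(c['depth']>0)&(c['color'].max(-1)<70)
n,l,st,ce=cv2.connectedComponentsWithStats(m.astype(np.uint8))
for i in range(1,n):
  if st[i][4]>40: print(i,st[i],ce[i].round(1),np.median(P[l==i],0).round(3))
m=(P[...,2]>0.026)&(P[...,2]<0.036)&(c['depth']>0)
n,l,st,ce=cv2.connectedComponentsWithStats(m.astype(np.uint8))
for i in range(1,n):
  if st[i][4]>40: print('hi',i,st[i],ce[i].round(1),P[l==i].mean(0).round(4))
```

```text
[[ 0.386 -0.     0.923]
 [-0.923  0.002  0.386]
 [-0.002 -1.     0.   ]]
1 [447  38  24  21 150] [454.9  51.4] [ 1.057 -0.399  0.024]
2 [481  41  23  20 155] [488.9  53.4] [ 1.052 -0.498  0.024]
4 [515  42  22  22 171] [522.5  55.7] [ 1.046 -0.595  0.023]
36 [614 151  20  22 177] [620.6 163.5] [ 0.733 -0.853  0.023]
45 [299 167  37  51 433] [316.8 192. ] [ 0.656 -0.008  0.025]
48 [466 189  35 105 702] [487.9 234.4] [ 0.548 -0.472  0.021]
51 [400 193  15 112 335] [407.4 248.8] [ 0.501 -0.248  0.022]
57 [614 195  19  26 217] [620.5 208.7] [ 0.607 -0.84   0.024]
70 [617 233  19  27 229] [623.9 245.9] [ 0.505 -0.839  0.024]
71 [341 241  32  63 489] [355.8 266.7] [ 0.458 -0.108  0.024]
72 [260 244  34  61 509] [274.9 270.6] [0.447 0.106 0.024]
78 [621 279  17  20 145] [627.3 288.4] [ 0.392 -0.837  0.025]
hi 5 [484  42  18  17  45] [489.4  52.3] [ 1.0554 -0.4998  0.0306]
hi 6 [518  42  20  19  58] [523.9  54.1] [ 1.0506 -0.5991  0.0309]
hi 49 [240 145  18  17  65] [249.2 155.3] [0.7578 0.1782 0.0272]
hi 65 [619 151   9  21  49] [621.8 162.1] [ 0.7365 -0.8529  0.0307]
hi 129 [312 182  13  19 150] [317.7 192.8] [ 0.6537 -0.0077  0.0303]
hi 148 [618 196  14  25  65] [622.4 209.2] [ 0.605  -0.8411  0.031 ]
hi 152 [126 201   4 109 192] [127.3 254.7] [0.493  0.4919 0.0309]
hi 164 [487 207  13  87 159] [492.7 250.6] [ 0.496  -0.4754  0.0311]
hi 169 [622 233  13  27  71] [626.4 245.9] [ 0.5056 -0.8418  0.0313]
hi 202 [349 259  15  16 154] [356.3 267.1] [ 0.455  -0.1083  0.0307]
hi 206 [268 265  13  14 152] [274.3 270.9] [0.447  0.108  0.0303]
hi 208 [626 272  12  27  76] [630.  284.2] [ 0.4037 -0.8414  0.031 ]
```

Run:
```python
from h import *
c=np.load('top0.npy',allow_pickle=True).item();im=c['color'][:,:,::-1]
cr=[cv2.resize(im[y-38:y+38,x-32:x+32],None,fx=4,fy=4,interpolation=cv2.INTER_CUBIC) for x,y in((274,271),(356,268),(318,194))]
o=np.clip(np.hstack(cr)*1.6,0,255).astype(np.uint8)
cv2.imwrite('pics/crops.png',o)
P=world(c);hsv=cv2.cvtColor(c['color'],cv2.COLOR_RGB2HSV)
org=(hsv[...,0]<14)&(hsv[...,1]>150)&(hsv[...,2]>80)
for x,y in((274,271),(356,268),(318,194)):
  w=np.zeros(org.shape,bool);w[y-38:y+38,x-32:x+32]=1
  h=w&(P[...,2]>.0275)&(P[...,2]<.035)&(c['depth']>0)
  pts=P[h][:,:2].astype(np.float32);rc=cv2.minAreaRect(pts*1000)
  print('housing',pts.mean(0).round(4),rc)
  n,l,st,ce=cv2.connectedComponentsWithStats((org&w).astype(np.uint8))
  for i in range(1,n):
    if st[i][4]>8: print('  org',st[i][4],ce[i].round(1),np.median(P[l==i],0).round(4))
for nm,m in(('tray',(P[...,1]>.2)&(P[...,1]<.55)),('crate',(P[...,1]<-.2)&(P[...,1]>-.52))):
  m=m&(P[...,2]>.045)&(P[...,2]<.06)&(P[...,0]<.72)&(P[...,0]>.3)
  print(nm,m.sum(),cv2.minAreaRect((P[m][:,:2]*1000).astype(np.float32)))
```

```text
housing [0.4387 0.1083] ((442.0562744140625, 110.07752990722656), (163.7240753173828, 64.79886627197266), 10.48476791381836)
  org 25 [276.9 244.8] [0.5145 0.1018 0.0228]
  org 29 [263.9 246.7] [0.5095 0.1363 0.0229]
  org 97 [287.  291.6] [0.3915 0.0748 0.0241]
  org 82 [267.5 297.3] [0.378  0.1256 0.0256]
housing [ 0.4502 -0.1053] ((444.9893493652344, -101.06462097167969), (36.757240295410156, 158.12704467773438), 60.41598129272461)
  org 48 [366.3 244.1] [ 0.5155 -0.1367  0.0235]
  org 90 [349.9 291.7] [ 0.3913 -0.0887  0.0241]
  org 80 [340.4 289.3] [ 0.3978 -0.0662  0.0255]
housing [ 0.6441 -0.0116] ((634.8483276367188, -12.513877868652344), (132.47207641601562, 64.23859405517578), 20.17685317993164)
  org 21 [314.5 169.3] [0.7199 0.0015 0.0234]
  org 22 [302.3 173.6] [0.708  0.0346 0.0237]
  org 86 [334.7 211. ] [ 0.6043 -0.0541  0.0249]
  org 72 [317.2 219.5] [ 0.582  -0.0055  0.0254]
tray 2381 ((499.304931640625, 381.80584716796875), (308.0971984863281, 248.77590942382812), 3.0321874618530273)
crate 1164 ((515.0000610351562, -363.15948486328125), (295.6785583496094, 235.72056579589844), 4.282817840576172)
```

View pics/crops.png

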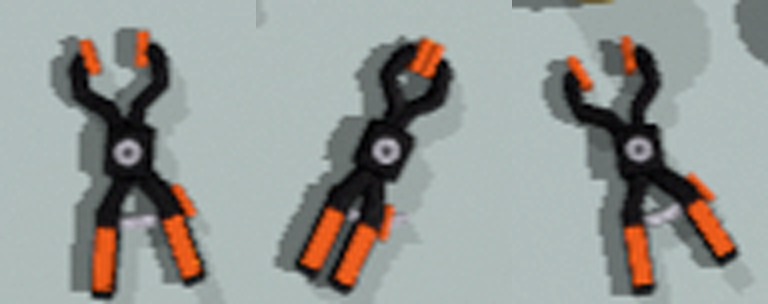

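The left clamp (274,271) and the top clamp (318,193) are open. The middle one (356,268) is shut, with its pads touching. I'll write a helper for move deltas and go above the shut clamp first.

```bash
cat >> h.py <<'E'
def delta(x,y,z,yaw=None):
    "x,y,z of grasp point wanted (m), yaw of tool x (deg). prints tool-axes shift in mm (present axes) and twist"
    s=robot.read_state();M=R.from_rotvec(s['orientation']).as_matrix()
    g=s['tool_pos']+.167*M[:,1]
    cy=np.degrees(np.arctan2(M[1,0],M[0,0]))
    d=M.T@(np.array([x,y,z])-g)*1000
    tw=None if yaw is None else -np.radians((yaw-cy+180)%360-180)
    print('t',s['t'],'grasp',g.round(4),'yaw',cy.round(2),'down',M[:,1].round(3),'q',s['q'].round(2),'op',round(s['opening'],4),'F',s['force'].round(1))
    print('shift',d.round(1),'twist',None if tw is None else round(tw,3))
    return s,M
def wristcam(name):
    s=robot.read_state();c=imaging.read_camera('wrist');save(name,c)
    M=R.from_rotvec(s['orientation']).as_matrix();T=np.array(c['tool_from_camera'])
    P=world(c)@T[:3,:3].T+T[:3,3]; W=P@M.T+s['tool_pos']
    np.savez('pics/'+name+'.npz',W=W,color=c['color'],depth=c['depth'])
    return c,W
E
python3 -m inch '[{"x":-29,"z":34},{"x":-29,"z":34},{"x":-29,"z":34},{"x":-29,"z":34},{"x":-29,"z":34},{"x":-29,"z":34},{"x":-29,"z":34},{"x":-29,"z":34},{"x":-29,"z":34},{"x":-29,"z":34},{"x":-29,"z":34}]'
python3 -c "
from h import *
delta(.455,-.108,.2,-116)"
```

```text
t 0.1 grasp [ 0.2312 -0.5531  0.2368] yaw -67.32 down [-0.     0.002 -1.   ] q [-1.26  0.13  1.49  0.    1.52 -0.09] op 0.0932 F [ 0.7 -0.4  0. ]
shift [-324.4   37.4  378.1] twist 0.85$[0]: bad value
```

```bash
python3 -m inch '[{"x":-29,"y":0,"z":34,"twist":0},{"x":-29,"y":0,"z":34,"twist":0},{"x":-29,"y":0,"z":34,"twist":0},{"x":-29,"y":0,"z":34,"twist":0},{"x":-29,"y":0,"z":34,"twist":0},{"x":-29,"y":0,"z":34,"twist":0},{"x":-29,"y":0,"z":34,"twist":0},{"x":-29,"y":0,"z":34,"twist":0},{"x":-29,"y":0,"z":34,"twist":0},{"x":-29,"y":0,"z":34,"twist":0},{"x":-29,"y":0,"z":34,"twist":0}]'
python3 -c "
from h import *
delta(.455,-.108,.2,-116)"
```

```text
t: 1.2
tool_pos: [0.4538, -0.1133, 0.4046]
orientation: [-1.371, 0.913, -0.913]
force: [1.3, -0.3, 0.3]
opening: 0.0932
t 1.2 grasp [ 0.4538 -0.1133  0.2376] yaw -67.33 down [-0. -0. -1.] q [-0.35 -0.24  1.84 -0.    1.54  0.82] op 0.0932 F [ 1.3 -0.3  0.3]
shift [-4.4 37.6  3.2] twist 0.849
```

```bash
python3 -m inch '[{"x":-4,"y":0,"z":3,"twist":0.142},{"x":0,"y":0,"z":0,"twist":0.142},{"x":0,"y":0,"z":0,"twist":0.142},{"x":0,"y":0,"z":0,"twist":0.142},{"x":0,"y":0,"z":0,"twist":0.142},{"x":0,"y":0,"z":0,"twist":0.142},{"x":0,"y":0,"z":0,"twist":0}]'
python3 -c "
from h import *
c,W=wristcam('w1');print(c['tool_from_camera'])
delta(.455,-.108,.022,-116)"
```

```text
t: 1.9
tool_pos: [0.4545, -0.1102, 0.4043]
orientation: [-0.957, 1.539, -1.538]
force: [0.6, -0.8, -0.6]
opening: 0.0932
[[ 9.99999413e-01  9.96852620e-04  4.24438915e-04  1.42183969e-05]
 [-1.35413514e-04 -2.73681892e-01  9.61820255e-01  2.05954145e-02]
 [ 1.07495429e-03 -9.61819748e-01 -2.73681596e-01  7.56104105e-02]
 [ 0.00000000e+00  0.00000000e+00  0.00000000e+00  1.00000000e+00]]
t 1.95 grasp [ 0.4545 -0.1102  0.2374] yaw -115.96 down [-0.001  0.    -1.   ] q [-0.35 -0.23  1.84  0.    1.54  1.68] op 0.093 F [ 0.1  0.4 -0.5]
shift [ -2.2 215.4  -0.3] twist 0.001
```

View pics/w1.png

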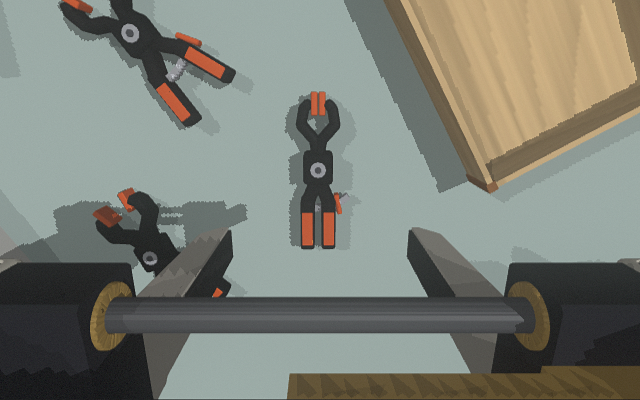

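```bash
cat >> h.py <<'E'
def housing(name,u,v,r=60):
    f=np.load('pics/%s.npz'%name);W,d,col=f['W'],f['depth'],f['color']
    m=np.zeros(d.shape,np.uint8);w=np.zeros(d.shape,bool);w[v-r:v+r,u-r:u+r]=1
    m[w&(W[...,2]>.0268)&(W[...,2]<.036)&(d>0)]=1
    m=cv2.morphologyEx(m,cv2.MORPH_OPEN,np.ones((9,9),np.uint8))
    n,l=cv2.connectedComponents(m);k=l[v,u]
    if k==0: print('no',W[v,u]);return
    p=W[l==k];rc=cv2.minAreaRect((p[:,:2]*1000).astype(np.float32))
    print('housing',(l==k).sum(),'rect',np.round(rc[0],1),np.round(rc[1],1),round(rc[2],1),'z',np.median(p[:,2]).round(4))
    g=w&(np.ptp(col.astype(int),axis=-1)<25)&(col.min(-1)>95)&(l==k)
    if g.sum(): print('disc',g.sum(),W[g].mean(0).round(4))
E
python3 -c "
from h import *
housing('w1',318,170)
W=np.load('pics/w1.npz')['W']
for u,v in((318,103),(308,230),(329,230)):print(W[v,u].round(4))
"
```

```text
housing 794 rect [ 453.7 -107.5] [29. 31.] 63.9 z 0.0295
disc 160 [ 0.4535 -0.1076  0.0308]
[ 0.514  -0.1378 -0.0017]
[ 0.395  -0.0665  0.0256]
[ 0.3839 -0.0875  0.024 ]
```

The shut clamp's housing is centred at (318,170), which is world (0.4537, -0.1076), and it lines up with the fingers. Descending.

```bash
python3 -m inch '[{"x":-2,"y":40,"z":-2,"twist":0},{"x":0,"y":40,"z":0,"twist":0},{"x":0,"y":40,"z":0,"twist":0},{"x":0,"y":30,"z":0,"twist":0},{"x":0,"y":20,"z":0,"twist":0},{"x":0,"y":15,"z":0,"twist":0},{"x":0,"y":12,"z":0,"twist":0},{"x":0,"y":10,"z":0,"twist":0},{"x":0,"y":0,"z":0,"twist":0}]'
python3 -c "
from h import *
delta(.4537,-.1076,.024,-116.1)"
```

```text
t: 2.85
tool_pos: [0.4532, -0.1074, 0.1965]
orientation: [-0.96, 1.538, -1.535]
force: [-0.4, -0.6, -0.2]
opening: 0.0926
t 2.85 grasp [ 0.4529 -0.1073  0.0295] yaw -116.06 down [-0.002  0.001 -1.   ] q [-0.34 -0.02  2.04  0.    1.12  1.68] op 0.0926 F [-0.4 -0.6 -0.2]
shift [-0.1  5.5  0.9] twist 0.001
```

```bash
python3 -m inch '[{"x":0,"y":5,"z":1,"twist":0},{"x":0,"y":0,"z":0,"twist":0},{"x":0,"y":0,"z":0,"twist":0},{"x":0,"y":0,"z":0,"twist":0},{"x":0,"y":0,"z":0,"twist":0},{"x":0,"y":0,"z":0,"twist":0},{"x":0,"y":0,"z":0,"twist":0},{"x":0,"y":0,"z":0,"twist":0}]' -1 30
python3 -c "
from h import *
delta(.4537,-.1076,.15,-116.1)
c=np.load('top0.npy',allow_pickle=True).item();P=world(c)
for nm,a in(('tray',(105,225)),('crate',(395,515))):
  m=np.zeros(P.shape[:2],bool);m[180:325,a[0]:a[1]]=1
  m&=(P[...,2]>.042)&(P[...,2]<.058)&(c['depth']>0)
  k=cv2.morphologyEx(m.astype(np.uint8),cv2.MORPH_OPEN,np.ones((2,2)))
  n,l,st,_=cv2.connectedComponentsWithStats(k);big=1+st[1:,4].argmax();q=P[l==big]
  print(nm,st[big],cv2.minAreaRect((q[:,:2]*1000).astype(np.float32)),np.median(q[:,2]))
"
```

```text
t: 3.65
tool_pos: [0.4547, -0.108, 0.1928]
orientation: [-0.958, 1.537, -1.537]
force: [0.1, -1.0, 0.5]
opening: 0.0334
t 3.65 grasp [ 0.4547 -0.108   0.0258] yaw -116.14 down [ 0. -0. -1.] q [-0.34 -0.01  2.04 -0.    1.11  1.68] op 0.0334 F [ 0.1 -1.   0.5]
shift [ 1.000e-01 -1.242e+02 -1.100e+00] twist -0.001
tray [ 120  192   99  126 2465] ((500.926513671875, 272.57489013671875), (319.41473388671875, 508.0321044921875), 3.3164520263671875) 0.049525542249716545
crate [ 404  186  103  121 1280] ((500.2935485839844, -246.33905029296875), (308.7952575683594, 526.4862060546875), 4.488780498504639) 0.04971155067236899
```

```bash
python3 -m inch '[{"x":0,"y":-10,"z":0,"twist":0},{"x":0,"y":-20,"z":0,"twist":0},{"x":0,"y":-30,"z":0,"twist":0},{"x":0,"y":-40,"z":0,"twist":0},{"x":0,"y":-30,"z":0,"twist":0},{"x":0,"y":-10,"z":0,"twist":0}]'
python3 -c "
from h import *
c,W=wristcam('w2')
c=np.load('top0.npy',allow_pickle=True).item();P=world(c)
for nm,(a,b) in(('tray',(.24,.51)),('crate',(-.50,-.22))):
  m=(P[...,1]>a)&(P[...,1]<b)&(P[...,0]>.33)&(P[...,0]<.68)&(P[...,2]>.042)&(P[...,2]<.058)&(c['depth']>0)
  q=P[m][:,:2]
  for yaw in (1,2,3,4,5,6):
    r=np.radians(yaw);e=q@np.array([[np.cos(r),-np.sin(r)],[np.sin(r),np.cos(r)]])
    lo,hi=np.percentile(e,1,0),np.percentile(e,99,0);ctr=(lo+hi)/2
    cw=np.array([[np.cos(r),-np.sin(r)],[np.sin(r),np.cos(r)]])@ctr
    print(nm,yaw,(hi-lo).round(4),cw.round(4))
delta(.49,.37,.15,-88)
"
```

```text
t: 4.25
tool_pos: [0.4556, -0.1083, 0.337]
orientation: [-0.954, 1.531, -1.54]
force: [0.7, 0.0, -1.5]
opening: 0.0317
tray 1 [0.3091 0.2503] [0.4991 0.381 ]
tray 2 [0.3072 0.2472] [0.4992 0.3811]
tray 3 [0.3062 0.2463] [0.4992 0.3814]
tray 4 [0.307  0.2485] [0.4992 0.3815]
tray 5 [0.3091 0.2516] [0.4992 0.3817]
tray 6 [0.3116 0.2554] [0.4991 0.3817]
crate 1 [0.2996 0.2442] [ 0.5146 -0.3628]
crate 2 [0.2976 0.2399] [ 0.5148 -0.3628]
crate 3 [0.2957 0.2364] [ 0.5148 -0.363 ]
crate 4 [0.2952 0.2335] [ 0.5148 -0.3634]
crate 5 [0.2951 0.2348] [ 0.5147 -0.3633]
crate 6 [0.296  0.2383] [ 0.5148 -0.3631]
t 4.3 grasp [ 0.4566 -0.1087  0.1698] yaw -116.13 down [ 0.006 -0.002 -1.   ] q [-0.34 -0.19  1.93  0.    1.4   1.68] op 0.0318 F [ 0.5 -0.5 -0.1]
shift [-444.4   19.  -180.9] twist -0.491
```

View pics/w2.png

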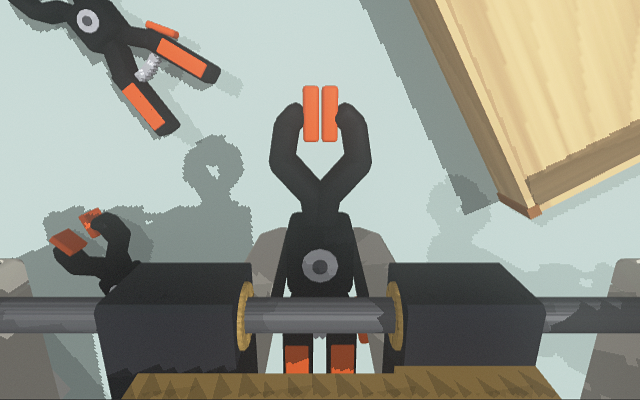

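Lift is fine and the pads are still together at (311–330,113). Next, carry it to the tray.

```bash
python3 -m inch '[{"x":-20,"y":0,"z":-7,"twist":0},{"x":-38,"y":0,"z":-14,"twist":0},{"x":-44,"y":0,"z":-16,"twist":0},{"x":-44,"y":0,"z":-16,"twist":0},{"x":-44,"y":0,"z":-16,"twist":0},{"x":-44,"y":0,"z":-16,"twist":0},{"x":-44,"y":0,"z":-16,"twist":0},{"x":-44,"y":0,"z":-16,"twist":0},{"x":-44,"y":0,"z":-16,"twist":0},{"x":-44,"y":0,"z":-16,"twist":0},{"x":-34,"y":0,"z":-13,"twist":0},{"x":-18,"y":0,"z":-7,"twist":0}]'
python3 -m inch '[{"x":0,"y":0,"z":0,"twist":-0.127},{"x":0,"y":0,"z":0,"twist":-0.127},{"x":0,"y":0,"z":0,"twist":-0.127},{"x":0,"y":0,"z":0,"twist":-0.127},{"x":0,"y":0,"z":0,"twist":0}]'
python3 -c "
from h import *
delta(.507,.381,.034,-87)
c=imaging.read_camera('top');save('t3',c)"
```

```text
t: 5.5
tool_pos: [0.5054, 0.3839, 0.3298]
orientation: [-0.963, 1.537, -1.535]
force: [0.3, -0.6, -2.0]
opening: 0.0317
t: 6.0
tool_pos: [0.5059, 0.3809, 0.3301]
orientation: [-1.238, 1.171, -1.169]
force: [-0.4, 0.1, -2.7]
opening: 0.0315
t 6.0 grasp [0.5054 0.3806 0.1631] yaw -86.91 down [-0.003 -0.002 -1.   ] q [0.56 0.26 1.47 0.   1.41 2.08] op 0.0315 F [-0.4  0.1 -2.7]
shift [ -0.5 129.1   2. ] twist 0.002
```

View pics/t3.png

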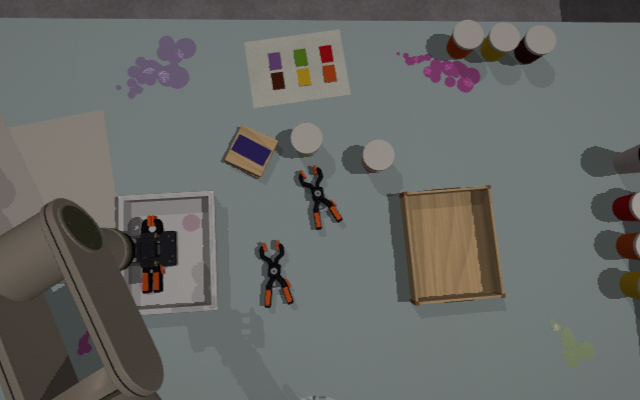

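The clamp is over the tray at about (152,255), with its jaws up and clear of the walls. Lowering it.

```bash
python3 -m inch '[{"x":0,"y":20,"z":2,"twist":0},{"x":0,"y":30,"z":0,"twist":0},{"x":0,"y":30,"z":0,"twist":0},{"x":0,"y":22,"z":0,"twist":0},{"x":0,"y":12,"z":0,"twist":0},{"x":0,"y":8,"z":0,"twist":0},{"x":0,"y":3,"z":0,"twist":0},{"x":0,"y":3,"z":0,"twist":0},{"x":0,"y":0,"z":0,"twist":0},{"x":0,"y":0,"z":0,"twist":0}]'
python3 -c "
from h import *
delta(.507,.381,.033,-87)"
```

```text
t: 7.05
tool_pos: [0.5089, 0.3815, 0.2058]
orientation: [-1.231, 1.171, -1.171]
force: [-0.4, -0.2, -1.8]
opening: 0.032
t 7.05 grasp [0.5091 0.3817 0.0388] yaw -87.04 down [ 0.001  0.001 -1.   ] q [0.56 0.4  1.55 0.   1.19 2.08] op 0.032 F [-0.4 -0.2 -1.8]
shift [ 0.6  5.8 -2.1] twist -0.001
```

```bash
python3 -m inch '[{"x":0,"y":3,"z":0,"twist":0},{"x":0,"y":2,"z":0,"twist":0},{"x":0,"y":0,"z":0,"twist":0},{"x":0,"y":0,"z":0,"twist":0}]'
python3 -c "
from h import *
delta(.507,.381,.032,-87)"
```

```text
t: 7.45
tool_pos: [0.5084, 0.3813, 0.1996]
orientation: [-1.233, 1.171, -1.171]
force: [0.2, -0.4, -1.5]
opening: 0.0314
t 7.45 grasp [0.5084 0.3812 0.0326] yaw -87.04 down [-0. -0. -1.] q [0.56 0.4  1.56 0.   1.18 2.08] op 0.0314 F [ 0.2 -0.4 -1.5]
shift [ 0.2  0.6 -1.4] twist -0.001
```

```bash
python3 -m inch '[{"x":0,"y":1,"z":0,"twist":0},{"x":0,"y":0.5,"z":0,"twist":0},{"x":0,"y":0,"z":0,"twist":0}]'
python3 -c "
from h import *
delta(.507,.381,.032,-87)"
```

```text
t: 7.75
tool_pos: [0.5086, 0.3814, 0.1993]
orientation: [-1.233, 1.171, -1.171]
force: [-3.3, -1.7, 6.6]
opening: 0.0316
t 7.75 grasp [0.5086 0.3814 0.0323] yaw -87.03 down [ 0.  0. -1.] q [ 0.56  0.4   1.56 -0.    1.18  2.08] op 0.0316 F [-3.3 -1.7  6.6]
shift [ 0.3  0.3 -1.6] twist -0.001
```

Contact is at grasp z ≈ 0.0325. Releasing and rising.

```bash
python3 -m inch '[{"x":0,"y":0,"z":0,"twist":0},{"x":0,"y":0,"z":0,"twist":0},{"x":0,"y":0,"z":0,"twist":0},{"x":0,"y":0,"z":0,"twist":0},{"x":0,"y":-10,"z":0,"twist":0},{"x":0,"y":-30,"z":0,"twist":0},{"x":0,"y":-40,"z":0,"twist":0},{"x":0,"y":-40,"z":0,"twist":0},{"x":0,"y":-40,"z":0,"twist":0},{"x":0,"y":-30,"z":0,"twist":0},{"x":0,"y":-10,"z":0,"twist":0},{"x":0,"y":0,"z":0,"twist":0}]' 0.8
python3 -c "
from h import *
wristcam('w4')
delta(.447,.108,.235,-93.3)"
```

```text
t: 8.95
tool_pos: [0.5088, 0.3815, 0.4005]
orientation: [-1.229, 1.169, -1.171]
force: [-0.2, 0.3, 0.3]
opening: 0.0837
t 9.0 grasp [0.5085 0.3813 0.231 ] yaw -87.03 down [ 0.  0. -1.] q [0.56 0.23 1.39 0.   1.52 2.08] op 0.084 F [-0.6  0.4 -0.8]
shift [269.8  -4.1 -75.6] twist 0.109
```

View pics/w4.png

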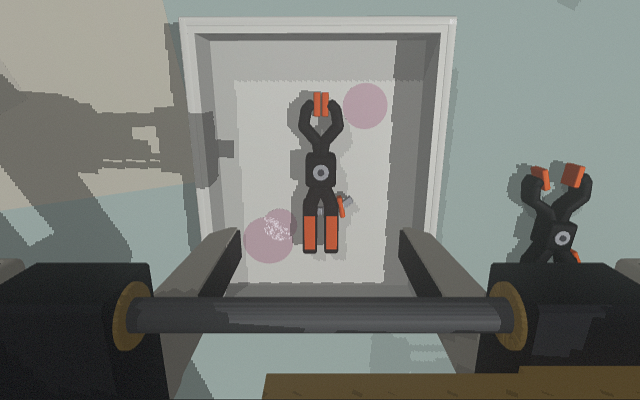

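The shut clamp lies flat in the tray around (321,173), pads together. Moving above the left open clamp.

```bash
python3 -m inch '[{"x":25,"y":0,"z":-7,"twist":0.109},{"x":40,"y":0,"z":-11,"twist":0},{"x":45,"y":0,"z":-12,"twist":0},{"x":45,"y":0,"z":-12,"twist":0},{"x":45,"y":0,"z":-12,"twist":0},{"x":36,"y":0,"z":-10,"twist":0},{"x":22,"y":0,"z":-7,"twist":0},{"x":0,"y":0,"z":0,"twist":0},{"x":0,"y":0,"z":0,"twist":0}]' 0.8
python3 -c "
from h import *
wristcam('w5')
delta(.447,.108,.235,-93.3)"
```

```text
t: 9.9
tool_pos: [0.4253, 0.1269, 0.3964]
orientation: [-1.183, 1.254, -1.251]
force: [-0.6, -0.0, -0.0]
opening: 0.0841
t 9.95 grasp [0.4251 0.1274 0.2298] yaw -93.29 down [-0.002  0.    -1.   ] q [ 0.18 -0.3   1.91  0.    1.53  1.8 ] op 0.0839 F [-0.4 -0.4 -0.7]
shift [18.1 -5.3 23. ] twist 0.0
```

View pics/w5.png

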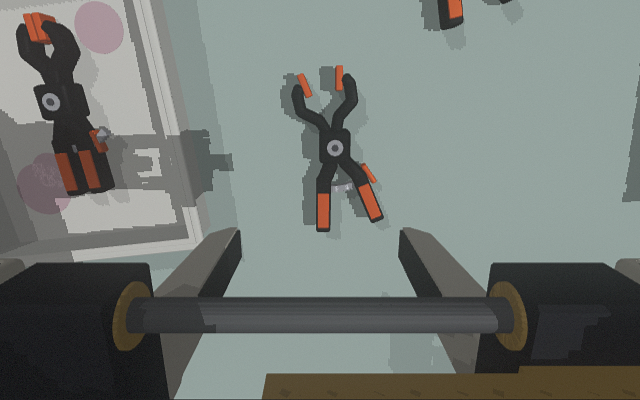

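```bash
python3 -c "
from h import *
housing('w5',335,148,35)
W=np.load('pics/w5.npz')['W']
for u,v in((323,210),(340,78)):print(W[v,u].round(4))
"
```

```text
housing 871 rect [446.9 110.6] [29. 32.] 86.7 z 0.0294
disc 173 [0.4464 0.1102 0.0308]
[0.3778 0.1258 0.0241]
[0.5136 0.1015 0.0213]
```

Clamp L's housing is at (335,148) → (0.4468, 0.1104), yaw −3.3°.

```bash
python3 -m inch '[{"x":15.5,"y":0,"z":22.5,"twist":0},{"x":0,"y":30,"z":0,"twist":0},{"x":0,"y":40,"z":0,"twist":0},{"x":0,"y":40,"z":0,"twist":0},{"x":0,"y":30,"z":0,"twist":0},{"x":0,"y":20,"z":0,"twist":0},{"x":0,"y":15,"z":0,"twist":0},{"x":0,"y":10,"z":0,"twist":0},{"x":0,"y":0,"z":0,"twist":0},{"x":0,"y":0,"z":0,"twist":0}]'
python3 -c "
from h import *
delta(.4468,.1104,.025,-93.3)"
```

```text
t: 10.95
tool_pos: [0.4473, 0.1108, 0.2134]
orientation: [-1.182, 1.251, -1.251]
force: [0.2, -0.2, 0.3]
opening: 0.0838
t 10.95 grasp [0.4473 0.1108 0.0464] yaw -93.24 down [-0.  0. -1.] q [ 0.13 -0.06  2.05  0.    1.15  1.76] op 0.0838 F [ 0.2 -0.2  0.3]
shift [ 0.4 21.4 -0.5] twist 0.001
```

```bash
python3 -m inch '[{"x":0.4,"y":8,"z":-0.5,"twist":0},{"x":0,"y":8,"z":0,"twist":0},{"x":0,"y":5,"z":0,"twist":0},{"x":0,"y":0,"z":0,"twist":0},{"x":0,"y":0,"z":0,"twist":0}]'
python3 -m inch '[{"x":0,"y":0,"z":0,"twist":0},{"x":0,"y":0,"z":0,"twist":0},{"x":0,"y":0,"z":0,"twist":0},{"x":0,"y":0,"z":0,"twist":0},{"x":0,"y":0,"z":0,"twist":0},{"x":0,"y":0,"z":0,"twist":0},{"x":0,"y":0,"z":0,"twist":0}]' -1 30
python3 -c "
from h import *
delta(.4468,.1104,.17,-93.3)"
```

```text
t: 11.45
tool_pos: [0.4465, 0.1098, 0.1921]
orientation: [-1.182, 1.252, -1.251]
force: [0.7, -0.1, -0.5]
opening: 0.0834
t: 12.15
tool_pos: [0.4466, 0.1099, 0.1922]
orientation: [-1.182, 1.251, -1.251]
force: [0.3, 2.4, 0.5]
opening: 0.0323
t 12.15 grasp [0.4466 0.1099 0.0252] yaw -93.28 down [-0.  0. -1.] q [ 0.13 -0.03  2.06  0.    1.11  1.76] op 0.0323 F [0.3 2.4 0.5]
shift [  -0.5 -144.8    0.2] twist 0.0
```

```bash
python3 -m inch '[{"x":0,"y":-10,"z":0,"twist":0},{"x":0,"y":-20,"z":0,"twist":0},{"x":0,"y":-35,"z":0,"twist":0},{"x":0,"y":-35,"z":0,"twist":0},{"x":0,"y":-30,"z":0,"twist":0},{"x":0,"y":-15,"z":0,"twist":0},{"x":0,"y":0,"z":0,"twist":0}]'
python3 -c "
from h import *
wristcam('w6')
delta(.4346,-.361,.17,4.3)"
```

```text
t: 12.85
tool_pos: [0.4474, 0.11, 0.3399]
orientation: [-1.178, 1.248, -1.253]
force: [0.6, -0.3, -2.5]
opening: 0.032
t 12.9 grasp [0.447  0.11   0.1707] yaw -93.28 down [ 0.002  0.    -1.   ] q [ 0.13 -0.22  1.95  0.    1.41  1.76] op 0.0319 F [-0.4 -0.5 -2.8]
shift [470.9   0.5  14.5] twist -1.703
```

View pics/w6.png

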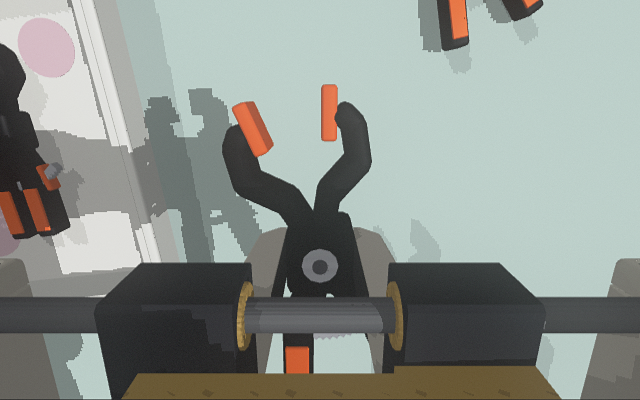

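Held and still open, with pads at (252,130) and (329,112). Carrying it to the crate.

```bash
python3 -m inch '[{"x":20,"y":0,"z":0,"twist":0},{"x":40,"y":0,"z":1,"twist":0},{"x":45,"y":0,"z":2,"twist":0},{"x":45,"y":0,"z":2,"twist":0},{"x":45,"y":0,"z":2,"twist":0},{"x":45,"y":0,"z":2,"twist":0},{"x":45,"y":0,"z":2,"twist":0},{"x":45,"y":0,"z":1,"twist":0},{"x":45,"y":0,"z":1,"twist":0},{"x":45,"y":0,"z":1,"twist":0},{"x":32,"y":0,"z":0,"twist":0},{"x":19,"y":0,"z":0,"twist":0}]'
python3 -m inch '[{"x":0,"y":0,"z":0,"twist":-0.1},{"x":0,"y":0,"z":0,"twist":-0.147},{"x":0,"y":0,"z":0,"twist":-0.147},{"x":0,"y":0,"z":0,"twist":-0.147},{"x":0,"y":0,"z":0,"twist":-0.147},{"x":0,"y":0,"z":0,"twist":-0.147},{"x":0,"y":0,"z":0,"twist":-0.147},{"x":0,"y":0,"z":0,"twist":-0.147},{"x":0,"y":0,"z":0,"twist":-0.147},{"x":0,"y":0,"z":0,"twist":-0.147},{"x":0,"y":0,"z":0,"twist":-0.147},{"x":0,"y":0,"z":0,"twist":-0.13}]'
python3 -c "
from h import *
delta(.4346,-.361,.033,4.3)"
```

```text
t: 14.1
tool_pos: [0.4324, -0.3632, 0.3339]
orientation: [-1.181, 1.257, -1.249]
force: [0.3, 0.0, -1.9]
opening: 0.0319
t: 15.3
tool_pos: [0.433, -0.3606, 0.334]
orientation: [-1.566, -0.059, 0.064]
force: [0.3, 0.3, -2.1]
opening: 0.0318
t 15.3 grasp [ 0.4325 -0.36    0.167 ] yaw 4.47 down [-0.003  0.003 -1.   ] q [-0.79  0.08  1.67 -0.    1.39 -0.86] op 0.0318 F [ 0.3  0.3 -2.1]
shift [  2.5 134.   -1.7] twist 0.003
```

```bash
python3 -m inch '[{"x":2,"y":10,"z":-1,"twist":0},{"x":0,"y":25,"z":0,"twist":0},{"x":0,"y":25,"z":0,"twist":0},{"x":0,"y":0,"z":0,"twist":0}]'
python3 -c "
from h import *
delta(.4346,-.361,.033,4.3)
c=imaging.read_camera('top');save('t7',c)
wristcam('w7')"
```

```text
t: 15.7
tool_pos: [0.4339, -0.3601, 0.2706]
orientation: [-1.562, -0.048, 0.059]
force: [-0.6, 1.0, -2.3]
opening: 0.032
t 15.7 grasp [ 0.4326 -0.3589  0.1036] yaw 3.91 down [-0.007  0.007 -1.   ] q [-0.78  0.14  1.73 -0.    1.28 -0.85] op 0.032 F [-0.6  1.  -2.3]
shift [ 2.3 70.6 -2.8] twist -0.007
```

View pics/w7.png

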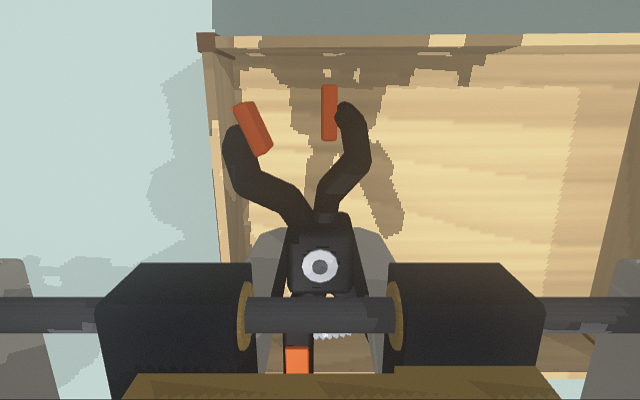

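View pics/t7.png

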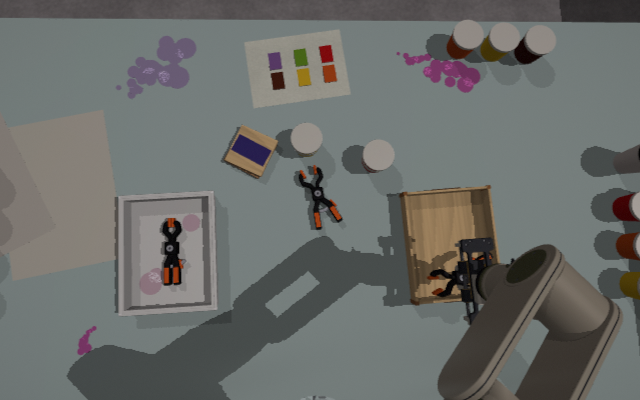

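Clamp is inside the crate walls. I'll nudge it about 5 mm away from the near wall and lower it.

```bash
python3 -m inch '[{"x":6,"y":10,"z":-2,"twist":0},{"x":0,"y":20,"z":0,"twist":0},{"x":0,"y":18,"z":0,"twist":0},{"x":0,"y":10,"z":0,"twist":0},{"x":0,"y":5,"z":0,"twist":0},{"x":0,"y":3,"z":0,"twist":0},{"x":0,"y":0,"z":0,"twist":0},{"x":0,"y":0,"z":0,"twist":0}]'
python3 -c "
from h import *
delta(.44,-.361,.032,4.3)"
```

```text
t: 16.6
tool_pos: [0.4422, -0.3639, 0.2121]
orientation: [-1.571, -0.057, 0.056]
force: [-0.2, -0.1, -1.1]
opening: 0.0316
t 16.6 grasp [ 0.4424 -0.364   0.0451] yaw 4.12 down [ 0.001 -0.001 -1.   ] q [-0.78  0.23  1.74  0.    1.17 -0.85] op 0.0316 F [-0.2 -0.1 -1.1]
shift [-2.2 13.1  3.2] twist -0.003
```

```bash
python3 -m inch '[{"x":0,"y":5,"z":2,"twist":0},{"x":0,"y":4,"z":0,"twist":0},{"x":0,"y":3,"z":0,"twist":0},{"x":0,"y":0.5,"z":0,"twist":0},{"x":0,"y":0,"z":0,"twist":0},{"x":0,"y":0,"z":0,"twist":0}]'
python3 -c "
from h import *
delta(.44,-.361,.032,4.3)"
```

```text
t: 17.2
tool_pos: [0.4417, -0.3616, 0.1987]
orientation: [-1.57, -0.057, 0.057]
force: [-0.7, 0.1, -1.6]
opening: 0.0318
t 17.2 grasp [ 0.4417 -0.3616  0.0317] yaw 4.12 down [-0. -0. -1.] q [-0.78  0.25  1.75 -0.    1.14 -0.85] op 0.0318 F [-0.7  0.1 -1.6]
shift [-1.7 -0.3  0.7] twist -0.003
```

```bash
python3 -m inch '[{"x":0,"y":0.5,"z":0,"twist":0},{"x":0,"y":0.3,"z":0,"twist":0},{"x":0,"y":0,"z":0,"twist":0}]'
python3 -m inch '[{"x":0,"y":0,"z":0,"twist":0},{"x":0,"y":0,"z":0,"twist":0},{"x":0,"y":0,"z":0,"twist":0},{"x":0,"y":-10,"z":0,"twist":0},{"x":0,"y":-30,"z":0,"twist":0},{"x":0,"y":-40,"z":0,"twist":0},{"x":0,"y":-40,"z":0,"twist":0},{"x":0,"y":-40,"z":0,"twist":0},{"x":0,"y":-30,"z":0,"twist":0},{"x":0,"y":-10,"z":0,"twist":0},{"x":0,"y":0,"z":0,"twist":0}]' 0.2
python3 -c "
from h import *
wristcam('w8')
delta(.634,-.012,.235,-80.5)"
```

```text
t: 17.5
tool_pos: [0.4418, -0.3616, 0.1983]
orientation: [-1.57, -0.057, 0.056]
force: [-0.7, 0.5, 1.7]
opening: 0.0316
t: 18.6
tool_pos: [0.442, -0.3619, 0.4003]
orientation: [-1.573, -0.059, 0.054]
force: [0.3, 0.7, -0.0]
opening: 0.0557
t 18.65 grasp [ 0.4418 -0.3616  0.231 ] yaw 4.13 down [ 0.001 -0.001 -1.   ] q [-0.78  0.05  1.58  0.    1.51 -0.85] op 0.0556 F [ 0.1 -0.1 -1.1]
shift [216.9  -4.1 334.9] twist 1.477
```

View pics/w8.png

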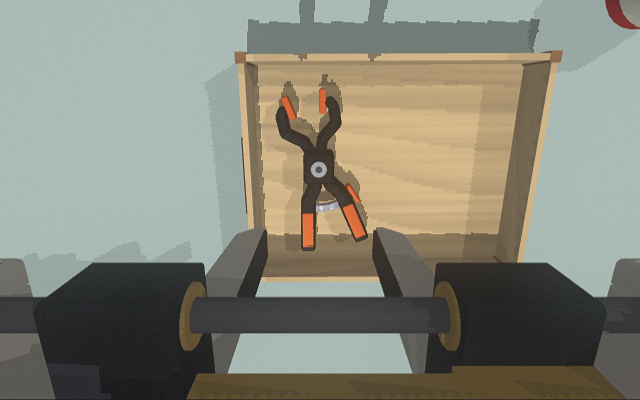

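The first open clamp is flat in the crate at (319,170), still open. On to the last one.

```bash
python3 -m inch '[{"x":11,"y":0,"z":17,"twist":0},{"x":22,"y":0,"z":34,"twist":0},{"x":25,"y":0,"z":38,"twist":0},{"x":25,"y":0,"z":38,"twist":0},{"x":25,"y":0,"z":38,"twist":0},{"x":25,"y":0,"z":38,"twist":0},{"x":25,"y":0,"z":38,"twist":0},{"x":25,"y":0,"z":38,"twist":0},{"x":22,"y":0,"z":37,"twist":0},{"x":12,"y":0,"z":19,"twist":0},{"x":0,"y":0,"z":0,"twist":0.1}]' 0.8
python3 -m inch '[{"x":0,"y":0,"z":0,"twist":0.147},{"x":0,"y":0,"z":0,"twist":0.147},{"x":0,"y":0,"z":0,"twist":0.147},{"x":0,"y":0,"z":0,"twist":0.147},{"x":0,"y":0,"z":0,"twist":0.147},{"x":0,"y":0,"z":0,"twist":0.147},{"x":0,"y":0,"z":0,"twist":0.147},{"x":0,"y":0,"z":0,"twist":0.147},{"x":0,"y":0,"z":0,"twist":0.147},{"x":0,"y":0,"z":0,"twist":0.054},{"x":0,"y":0,"z":0,"twist":0},{"x":0,"y":0,"z":0,"twist":0}]' 
python3 -c "
from h import *
wristcam('w9')
delta(.654,-.008,.235,-80.5)"
```

```text
t: 19.75
tool_pos: [0.6344, -0.0084, 0.3942]
orientation: [-1.569, 0.023, -0.016]
force: [-0.2, -0.1, -0.2]
opening: 0.0836
t: 20.95
tool_pos: [0.6337, -0.0118, 0.3958]
orientation: [-1.286, 1.087, -1.083]
force: [0.5, 0.3, -0.8]
opening: 0.0837
t 21.0 grasp [ 0.6334 -0.0117  0.2293] yaw -80.4 down [-0.002  0.    -1.   ] q [-0.1   0.23  1.4   0.    1.52  1.3 ] op 0.0836 F [ 0.3  0.1 -0.4]
shift [-0.3 -5.8 21. ] twist 0.002
```

View pics/w9.png

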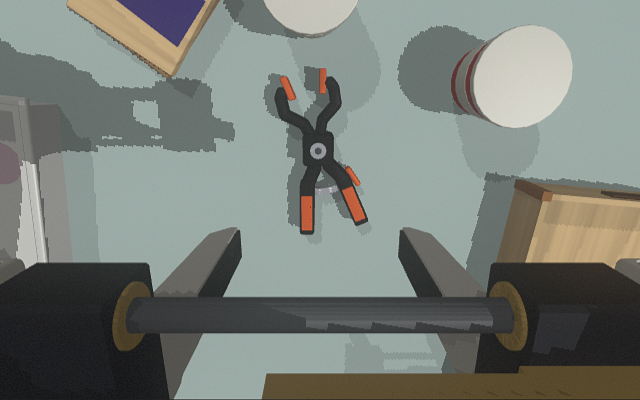

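```bash
python3 -c "
from h import *
housing('w9',318,151,35)
f=np.load('pics/w9.npz');W=f['W']
for u,v in((307,215),(323,80),(512,77),(310,10),(480,95),(300,33)):print(u,v,W[v,u].round(4))
delta(.653,-.009,.025,-80.5)
"
```

```text
housing 862 rect [652.   -6.6] [31.3 28.7] 10.2 z 0.0295
disc 177 [ 0.6522 -0.0063  0.0309]
307 215 [ 0.579  -0.0067  0.024 ]
323 80 [0.7204 0.     0.0241]
512 77 [ 0.7479 -0.1565  0.0722]
310 10 [0.7696 0.0196 0.072 ]
480 95 [ 0.7293 -0.1347  0.0711]
300 33 [0.7519 0.0251 0.0691]
t 21.0 grasp [ 0.6334 -0.0117  0.2293] yaw -80.4 down [-0.002  0.    -1.   ] q [-0.1   0.23  1.4   0.    1.52  1.3 ] op 0.0836 F [ 0.3  0.1 -0.4]
shift [  0.7 204.2  20.3] twist 0.002
```

Clamp T's housing at (318,151) → (0.6521, −0.0065), yaw ≈9.7°. The tub tops (72 mm) stay below the gripper body.

```bash
python3 -m inch '[{"x":-2,"y":0,"z":19.3,"twist":0},{"x":0,"y":30,"z":0,"twist":0},{"x":0,"y":40,"z":0,"twist":0},{"x":0,"y":40,"z":0,"twist":0},{"x":0,"y":30,"z":0,"twist":0},{"x":0,"y":20,"z":0,"twist":0},{"x":0,"y":15,"z":0,"twist":0},{"x":0,"y":8,"z":0,"twist":0},{"x":0,"y":0,"z":0,"twist":0},{"x":0,"y":0,"z":0,"twist":0}]'
python3 -c "
from h import *
delta(.6521,-.0065,.025,-80.3)"
```

```text
t: 22.0
tool_pos: [0.6533, -0.0067, 0.2161]
orientation: [-1.282, 1.085, -1.087]
force: [0.4, 0.3, 0.0]
opening: 0.0837
t 22.0 grasp [ 0.6536 -0.0067  0.0491] yaw -80.49 down [ 0.002 -0.    -1.   ] q [-0.09  0.42  1.5   0.    1.22  1.32] op 0.0837 F [0.4 0.3 0. ]
shift [-0.5 24.1 -1.5] twist -0.003
```

```bash
python3 -m inch '[{"x":-0.4,"y":9,"z":-1,"twist":0},{"x":0,"y":9,"z":0,"twist":0},{"x":0,"y":5,"z":0,"twist":0},{"x":0,"y":0,"z":0,"twist":0},{"x":0,"y":0,"z":0,"twist":0}]'
python3 -m inch '[{"x":0,"y":0,"z":0,"twist":0},{"x":0,"y":0,"z":0,"twist":0},{"x":0,"y":0,"z":0,"twist":0},{"x":0,"y":0,"z":0,"twist":0},{"x":0,"y":0,"z":0,"twist":0},{"x":0,"y":0,"z":0,"twist":0},{"x":0,"y":0,"z":0,"twist":0}]' -1 30
python3 -m inch '[{"x":0,"y":-10,"z":0,"twist":0},{"x":0,"y":-20,"z":0,"twist":0},{"x":0,"y":-35,"z":0,"twist":0},{"x":0,"y":-35,"z":0,"twist":0},{"x":0,"y":-35,"z":0,"twist":0},{"x":0,"y":-25,"z":0,"twist":0},{"x":0,"y":-5,"z":0,"twist":0},{"x":0,"y":0,"z":0,"twist":0}]'
python3 -c "
from h import *
wristcam('w10')
delta(.5742,-.3505,.17,4.3)"
```

```text
t: 22.5
tool_pos: [0.6516, -0.0064, 0.1916]
orientation: [-1.283, 1.087, -1.086]
force: [0.2, -0.6, -0.2]
opening: 0.0835
t: 23.2
tool_pos: [0.6517, -0.0064, 0.1919]
orientation: [-1.283, 1.086, -1.086]
force: [0.5, -1.0, 0.4]
opening: 0.0322
t: 24.0
tool_pos: [0.6519, -0.0065, 0.358]
orientation: [-1.282, 1.085, -1.087]
force: [-0.2, -0.4, -2.1]
opening: 0.032
t 24.05 grasp [ 0.6513 -0.0064  0.189 ] yaw -80.5 down [-0.001  0.    -1.   ] q [-0.09  0.29  1.39  0.    1.46  1.32] op 0.0316 F [-0.9  0.2 -2.3]
shift [ 326.7   19.1 -132.8] twist -1.48
```

View pics/w10.png

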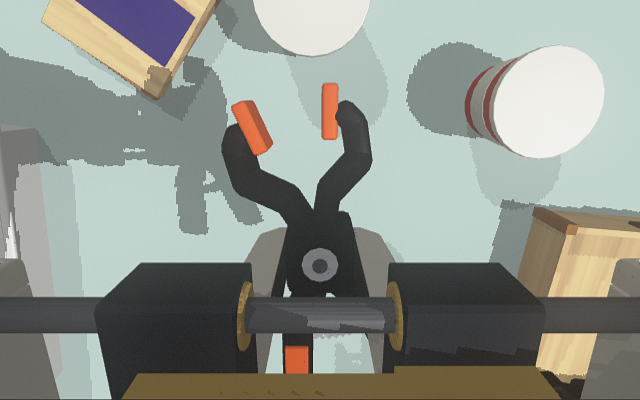

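```bash
python3 -m inch '[{"x":17,"y":0,"z":-7,"twist":0},{"x":35,"y":0,"z":-14,"twist":0},{"x":42,"y":0,"z":-16,"twist":0},{"x":42,"y":0,"z":-16,"twist":0},{"x":42,"y":0,"z":-16,"twist":0},{"x":42,"y":0,"z":-16,"twist":0},{"x":42,"y":0,"z":-16,"twist":0},{"x":35,"y":0,"z":-14,"twist":0},{"x":20,"y":0,"z":-8,"twist":0},{"x":10,"y":0,"z":-5,"twist":0},{"x":0,"y":0,"z":0,"twist":-0.1}]'
python3 -m inch '[{"x":0,"y":0,"z":0,"twist":-0.147},{"x":0,"y":0,"z":0,"twist":-0.147},{"x":0,"y":0,"z":0,"twist":-0.147},{"x":0,"y":0,"z":0,"twist":-0.147},{"x":0,"y":0,"z":0,"twist":-0.147},{"x":0,"y":0,"z":0,"twist":-0.147},{"x":0,"y":0,"z":0,"twist":-0.147},{"x":0,"y":0,"z":0,"twist":-0.147},{"x":0,"y":0,"z":0,"twist":-0.147},{"x":0,"y":0,"z":0,"twist":-0.057},{"x":0,"y":0,"z":0,"twist":0},{"x":0,"y":0,"z":0,"twist":0}]'
python3 -c "
from h import *
delta(.579,-.350,.033,4.3)
wristcam('w11')"
```

```text
t: 25.15
tool_pos: [0.5786, -0.3512, 0.3555]
orientation: [-1.323, 1.014, -1.01]
force: [0.4, 0.7, -1.9]
opening: 0.0313
t: 26.35
tool_pos: [0.5797, -0.3491, 0.3563]
orientation: [-1.569, -0.058, 0.059]
force: [-0.5, 0.7, -2.4]
opening: 0.0317
t 26.35 grasp [ 0.5795 -0.349   0.1893] yaw 4.24 down [-0.001  0.001 -1.   ] q [-0.62  0.36  1.31  0.    1.47 -0.69] op 0.0317 F [-0.5  0.7 -2.4]
shift [ -0.5 156.3  -1.1] twist -0.001
```

View pics/w11.png

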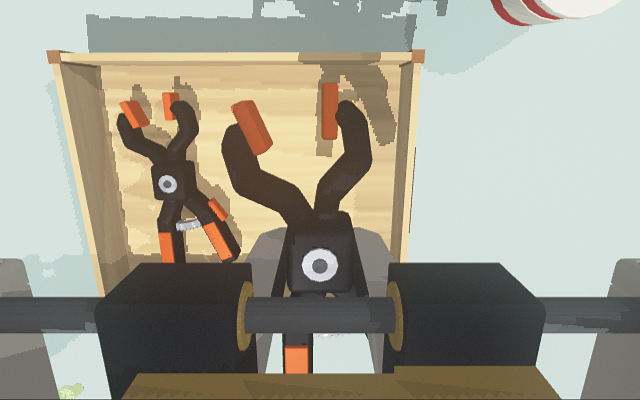

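The clamp sits to the right of the first one, about 35 mm clear by the numbers. Lowering.

```bash
python3 -m inch '[{"x":0,"y":15,"z":-1,"twist":0},{"x":0,"y":30,"z":0,"twist":0},{"x":0,"y":35,"z":0,"twist":0},{"x":0,"y":30,"z":0,"twist":0},{"x":0,"y":20,"z":0,"twist":0},{"x":0,"y":8,"z":0,"twist":0},{"x":0,"y":4,"z":0,"twist":0},{"x":0,"y":0,"z":0,"twist":0},{"x":0,"y":0,"z":0,"twist":0}]'
python3 -c "
from h import *
delta(.579,-.350,.031,4.3)"
```

```text
t: 27.3
tool_pos: [0.5801, -0.3515, 0.2165]
orientation: [-1.571, -0.06, 0.057]
force: [-0.3, -0.5, -2.3]
opening: 0.0321
t 27.3 grasp [ 0.5804 -0.3517  0.0495] yaw 4.29 down [ 0.002 -0.001 -1.   ] q [-0.62  0.48  1.41  0.    1.24 -0.7 ] op 0.0321 F [-0.3 -0.5 -2.3]
shift [-1.3 18.5  1.8] twist -0.0
```

```bash
python3 -m inch '[{"x":0,"y":7,"z":1,"twist":0},{"x":0,"y":6,"z":0,"twist":0},{"x":0,"y":3,"z":0,"twist":0},{"x":0,"y":1,"z":0,"twist":0},{"x":0,"y":0,"z":0,"twist":0},{"x":0,"y":0,"z":0,"twist":0}]'
python3 -c "
from h import *
delta(.579,-.350,.031,4.3)"
```

```text
t: 27.9
tool_pos: [0.5794, -0.3501, 0.198]
orientation: [-1.57, -0.059, 0.059]
force: [-0.1, 0.3, -0.2]
opening: 0.0317
t 27.9 grasp [ 0.5794 -0.3501  0.031 ] yaw 4.3 down [ 0.  0. -1.] q [-0.62  0.5   1.42  0.    1.21 -0.69] op 0.0317 F [-0.1  0.3 -0.2]
shift [-0.4 -0.   0.1] twist -0.0
```

Weight is coming off at z = 0.031. Releasing with a small opening and rising.

```bash
python3 -m inch '[{"x":0,"y":0.3,"z":0,"twist":0},{"x":0,"y":0,"z":0,"twist":0}]'
python3 -m inch '[{"x":0,"y":0,"z":0,"twist":0},{"x":0,"y":0,"z":0,"twist":0},{"x":0,"y":0,"z":0,"twist":0},{"x":0,"y":-10,"z":0,"twist":0},{"x":0,"y":-30,"z":0,"twist":0},{"x":0,"y":-40,"z":0,"twist":0},{"x":0,"y":-40,"z":0,"twist":0},{"x":0,"y":-40,"z":0,"twist":0},{"x":0,"y":-30,"z":0,"twist":0},{"x":0,"y":-10,"z":0,"twist":0},{"x":0,"y":0,"z":0,"twist":0},{"x":0,"y":0,"z":0,"twist":0}]' 0.2
python3 -c "
from h import *
wristcam('w12')
delta(.579,-.350,.031,4.3)
f=np.load('pics/w12.npz')
c=imaging.read_camera('top');save('t12',c)
c=imaging.read_camera('side');save('s12',c)
"
```

```text
t: 28.1
tool_pos: [0.5795, -0.3501, 0.1979]
orientation: [-1.57, -0.059, 0.059]
force: [-1.6, 2.1, 1.8]
opening: 0.0314
t: 29.3
tool_pos: [0.5792, -0.3499, 0.3957]
orientation: [-1.569, -0.058, 0.06]
force: [-0.5, 0.2, -0.0]
opening: 0.0558
t 29.35 grasp [ 0.5785 -0.3494  0.2278] yaw 4.3 down [-0.003  0.002 -1.   ] q [-0.62  0.34  1.26  0.    1.54 -0.69] op 0.0556 F [ 0.2  0.8 -0.3]
shift [  1.1 196.8  -1.1] twist -0.0
```

View pics/w12.png

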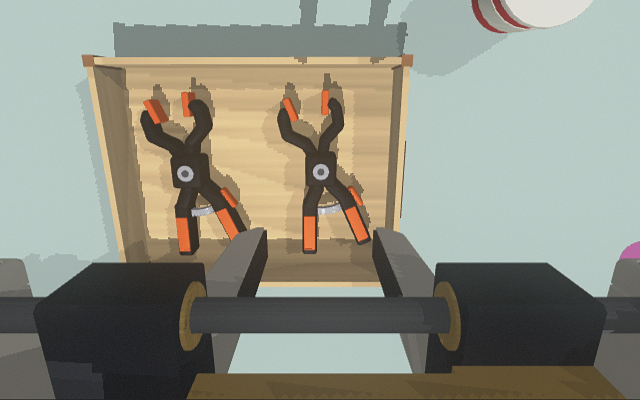

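View pics/t12.png

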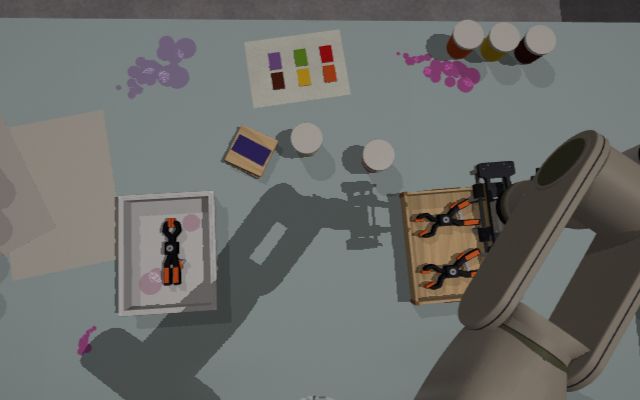

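View pics/s12.png

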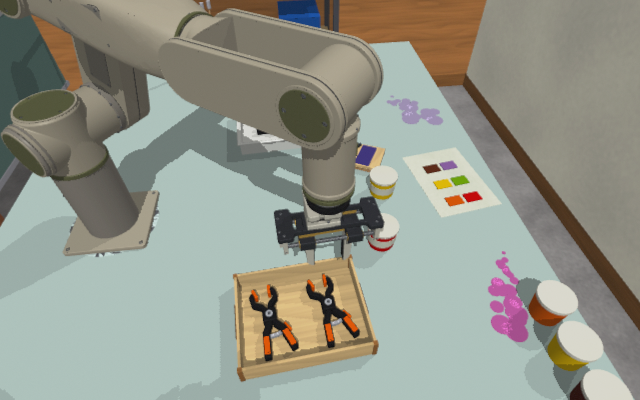

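The wrist view shows both open clamps apart and flat in the crate, with housings at (186,173) and (320,172). In the top view the shut clamp is in the tray at (172,250). The tubs at (306,138) and (378,155) and the boards at (251,150) haven't moved. Handing in.

```bash
python3 -c "
from h import *
f=np.load('pics/w12.npz');W=f['W']
print(W[165,186],W[160,320])
robot.close_job()"
```

```text
[ 0.44250735 -0.35308904  0.03551043] [ 0.57774312 -0.33763681  0.0351916 ]
the job is handed in; nothing more can be done
```

All three clamps are off the dye table, and the job was handed in at about 29.5 s of the 67 s allowed. The one ratcheted shut is in the white rinse tray, and the two open ones lie side by side in the plywood crate. I held each by its pivot housing with 30 N.

- **Clamp state:** The last pictures show the shut clamp's pads together and both crate clamps still open. I judged this by eye and did not measure the lever angles.
- **Lying flat:** Both crate housings have their tops at about 35 mm above the table, as expected on the 6 mm floor, and the clamps do not overlap. I judged the tray clamp by picture only.
- **Everything else:** The tubs and resist boards are at the same pixels as at the start. The gripper is empty, about 0.2 m above the crate.
- **Forces:** The wrist readings I took stayed below 10 N.
- **Failed or disagreed:** One early move was refused because its rows left out some values; nothing moved. The first rectangle fits of the tray and housings from the top camera were off, so I refitted the tray and used the wrist camera for the housings.

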